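# Clamp the spray stem in the flow sensor

### The job

Take the spray stem with the elbow and down-turned nozzle out of the rack and lower it, without dropping it, into the V-seats of the flow sensor and its pipe rest, nozzle pointing down over the middle of the chute mouth; if the sensor's upper shell is in the way, swing it back first. Let go, then swing the upper shell shut on the pipe until its edge meets the lower shell all round, and only then fold the latch down flat against the front of the sensor. Leave the straight stem and the other things on the bench where they are.

Things in the scene. Friction and masses are not known exactly. Their poses are not given: they have to be found in the camera images.
- stem: The spray stem to mount: straight steel tube, 20 mm diameter, x = -135 to 135 mm, with brass nut (27 mm across, x = 124 to 138 mm), brass elbow and nozzle at one end; about 0.26 kg. Origin on the tube's axis at mid-length; x along the tube towards the elbow, z up when the nozzle hangs down. Starts lying across the rack, nozzle hanging.
- stem_grip (a point): Point on the stem's tube axis at x = 42 mm, about its centre of mass; the clear place to grip it both in the rack and at the sensor.
- nozzle_tip (a point): Outlet of the stem's nozzle, at the stem's x = 145 mm, 50 mm below the tube axis. Elbow leg and nozzle are 25 mm wide (31 mm over the cap's ears).
- straight_stem: A second stem in the rack, to be left alone: same 20 mm tube, but its nozzle points straight on along the tube, no elbow (from x = -135 to 168 mm). Origin on the axis at mid-length, x towards the nozzle.
- rack: Fixed stem rack: aluminium plate 215 x 170 x 12 mm, origin under its centre, with two white bars across it at its x = -85 and 88 mm (8 mm thick, tops 97 mm above the bench), each with V-notches at y = -40 and 40 mm. A stem lies in one pair of notches, axis along the rack's x, 95 mm above the bench. Which stem lies in which pair varies.
- station: Fixed test station: aluminium profile 80 mm wide and high (y = -180 to 55 mm) with the black clamp-on flow sensor on rubber feet and, at y = -170 mm, a steel pipe rest (8 mm thick along y, 41 mm wide, prong tops 145 mm above the bench). Origin on the bench under the sensor's middle; z up, y along the pipe seat (nozzle end to -y), x towards the latch side.
- seat (a point): Middle of the sensor's 45 degree V-seat, in the parting plane 140 mm above the bench, axes as the station. Lower shell: 62 mm wide (x), 92 mm long (y), top edge in that plane. The stem's tube, seated, has its axis in that plane over x = 0, here and in the pipe rest; with the nozzle over the chute mouth its origin is about 75 mm from here towards -y.
- shell (a joint): Angle of the upper shell (rad): 0 shut edge to edge, 1.57 upright, 2.0 leaning back at its stop; at the start 0.9 to 1.9. Below about 1.4 it overhangs the seat. Stiff hinge (0.09 N m), stays where it is left. Upper shell: 62 mm from hinge to free edge, 92 mm long along y, 28 mm thick, 0.11 kg; its V clears a seated tube by 1 mm.
- shell_hinge (a point): Middle of the upper shell's hinge axis (along y), at the station's x = -31 mm, the robot's side, in the parting plane; axes as the station. Shut, the shell lies on its +x side; opening lifts the free edge up and back towards -x.
- shell_edge (a point): Middle of the upper shell's free edge, at its inner (parting) face; it comes to the station's x = 31 mm when shut.
- latch (a joint): Angle of the latch against the upper shell (rad): 0 folded down flat on the sensor's front (+x) face, 1.57 sticking straight out from the free edge, 2.0 at its stop. Stiff pivot (about 0.02 N m), stays where it is left. Steel plate 20 mm wide along y (middle of the shell), 35 mm long from pivot to tip, 4 mm thick, outer face 3 mm from the pivot axis.
- latch_pivot (a point): Pivot axis of the latch, on the upper shell, 4 mm beyond its free edge and 14 mm above its parting face (station x = 35 mm and 154 mm above the bench when the shell is shut).
- chute: Fixed short steel chute (64 mm wide trough, sides 14 mm high) on legs over a shallow metal tray, running down along its own -y into a low grey bin (150 x 120 mm, 46 mm high). Origin on the bench under the mouth; axes about as the station. It stands a little differently along the pipe each time.
- chute_mouth (a point): Middle of the chute mouth, on the trough floor 72 mm above the bench; the nozzle tip belongs above it, at about 90 mm.
- sample_bottle: Bystander: amber bottle, 68 mm diameter, 200 mm tall, standing behind the sensor on its hinge side, towards one end or the other of the upper shell. Origin under its centre.
- filter_cup: Bystander: blue filter cup, 56 mm diameter, 70 mm tall. Origin under its centre.
- brass_elbow: Bystander: loose brass elbow fitting lying flat, two 32 mm legs along its x and y, 29 mm high. Origin under the corner.
- beaker: Bystander: glass beaker, 66 mm diameter, 85 mm tall. Origin under its centre.
- spare_nozzle: Bystander: loose yellow nozzle standing on the rack's plate between the stems, 25 mm diameter, 34 mm tall. Origin under its centre.
- pipe_flange: Bystander: steel flange ring, 56 mm diameter, 12 mm high, lying flat. Origin under its centre.
Mind the look-alikes: they are no part of the job. What is shaped like the station but green is not meant.

How it is judged:
By the outcome, as a careful person would: the job done as asked, in the order asked, and still so for the second after the job is handed in, with the robot touching nothing.
It also fails if it takes over 69 s, if anything falls off the work surface, if the arm or the gripper's body presses on something with over 40 N, if the wrist force passes 120 N, or if a joint passes its speed limit or range.

### The arm

A 7-joint arm with a two-finger parallel gripper is mounted at the origin on the work surface. World frame = base frame: x ahead of the robot, y to its left, z up, the work surface at z = 0. Lengths are in m, angles in rad, forces in N, time in s.
With the tool pointing down it reaches from about 0.4 to 0.85 m from the base axis. Payload 10.4 kg.
Tool frame: the origin (TCP) lies at the very end of the fingers, on their centre line; the grasp point (between the pads) lies 19 mm behind it; z points along the fingers, y is the line along which they close (so a half turn about z gives the same grasp; the last joint's range is limited). The gripper opens to 85 mm and grips with 20 to 120 N. Pads are 22 mm wide; open, the fingers measure 114 mm over their backs; the gripper's body (76 mm by 85 mm) begins 54 mm behind the grasp point. The pads swing forward as they close: fully open they stand 13 mm farther back than shut.
Start: joints at [1.22, 0.332, -0.065, 1.46, 0.022, 1.35, -0.088], TCP at [0.201, -0.592, 0.231] pointing down, gripper open.
Joint ranges: [-2.6, 2.6], [-0.5, 2.12], [-1.47, 1.34], [0.16, 2.42], [-1.27, 4.41], [0.06, 2.06], [-2.6, 2.6]. Speed limits (rad/s): [2.22, 2.22, 2.79, 2.79, 3.14, 3.14, 3.14].

### API

Orientations are given as a unit quaternion [x, y, z, w].
In Python, from workcell import * gives the robot as it stands. The module is installed in compiled form; this text tells all that it offers.
- The arm moves only by the tool carry_out, never from a script. Its argument "motion" is a list of rows, each an object with "xyz": the shift along the tool's x, y, z in m, a list of three; "angular": the turn, a rotation vector about the tool's x, y, z in degrees, a list of three. A call has 1 to 12 rows; each row is the pose to reach, as a shift and turn from the pose commanded when the call began, along the tool's axes at that moment; what a row does not reach only later rows make up. A row lasts 1/10 s, in which the tool goes at most 50 mm and 8.59 degrees, less where a joint would pass 70% of its speed; a pose out of reach is approached as far as the arm can. A call with a gripper value outside its range is refused whole. "hand" is the opening, from 0 (shut) to 1 (fully open), set as the call begins (left out, the last holds). The fingers move at their own pace and stop on an object; "grip_force" is the grip in N (left out, the last holds). Time passes only in rows, so rows that repeat a pose let the fingers close. It gives the time, the measured TCP pose, the force, the opening and the grip force at its end, in the units of the state.
- get_obs(): the state, without advancing time (a new reading comes with each control period).
- camera(name): name is "side" or "top" or "wrist"; returns a dict with "img" (400x640x3 uint8, red, green, blue), "fx", "fy", "cx", "cy" (pixels), "extrinsics" (4x4, takes a point from camera to world coordinates). Camera axes: x right, y up, looking along -z (the intrinsics and any distortion apply to the point x, -y, -z); pixel columns grow to the right and rows downward; lengths in m; the calibration is good to about 2 mm. The wrist camera is an equidistant fisheye: a pixel r from the principal point sees the ray r / f radians off the axis. A picture is of the moment at which its call begins. There is no depth.
- hand_in(): hands the job in; it is judged then, once.
The state is a dict: "clock": time; "joint_pos": joint angles; "joint_velocities": joint speeds; "tau": joint torques, N m; "position": TCP position; "ee_rot": TCP orientation; "ft_force": force on the tool from outside, world axes, zero at the start; "torque": the same for the moment, N m; "grip_width": opening from 0.0 (shut) to 1.0 (fully open); "grasp_force": force on a finger pad.
Only numpy, scipy, OpenCV 4.12 (cv2) and the standard library are available. Lean on these libraries where they do the work, as an engineer would, in place of code of your own. Each camera call takes 0.05 s, during which the arm holds its last target. There are 200 camera calls.

## Working session

There is one attempt and no reset: what is moved stays moved. The work goes in short steps, Python scripts to look and compute and a tool call to move; the robot and the scene stay as the last step left them, time stands still between calls to the robot, and variables do not carry over. Pictures are saved under pics/ and viewed, at most 10 in all, crops included, and the job is handed in when it is done.

Besides the shell and the picture viewer there is one more tool, called as a command line: name --argument value ..., lists and objects as JSON in quotes. carry_out: Moves the arm, as the interface text tells. Its arguments: {"type":"object","properties":{"motion":{"type":"array"},"hand":{"type":"number"},"grip_force":{"type":"number"}},"required":["motion"]}

```bash
mkdir -p pics; cat > h.py <<'E'
from workcell import *
import numpy as np, cv2
from scipy.spatial.transform import Rotation as R
def ray(c,u,v,fish=False):
    x=(u-c["cx"])/c["fx"]; y=(v-c["cy"])/c["fy"]
    if fish:
        r=np.hypot(x,y); s=np.sin(r)/r if r>1e-9 else 1; d=np.array([x*s,-y*s,-np.cos(r)])
    else: d=np.array([x,-y,-1.])
    E=np.array(c["extrinsics"]); d=E[:3,:3]@d; return E[:3,3],d/np.linalg.norm(d)
def onz(c,u,v,z,fish=False):
    o,d=ray(c,u,v,fish); return o+d*(z-o[2])/d[2]
def tri(a,b):
    (o1,d1),(o2,d2)=a,b
    t=np.linalg.lstsq(np.c_[d1,-d2],o2-o1,rcond=None)[0]
    p,q=o1+t[0]*d1,o2+t[1]*d2; return (p+q)/2,np.linalg.norm(p-q)
def proj(c,p,fish=False):
    E=np.array(c["extrinsics"]); q=E[:3,:3].T@(np.array(p)-E[:3,3]); x,y,z=q[0],-q[1],-q[2]
    if fish:
        r=np.hypot(x,y); k=np.arctan2(r,z)/r; x,y=x*k,y*k
    else: x,y=x/z,y/z
    return np.array([c["cx"]+c["fx"]*x,c["cy"]+c["fy"]*y])
def snap(n,f):
    c=camera(n); cv2.imwrite(f"pics/{f}.png",c["img"][:,:,::-1]); import pickle; pickle.dump(c,open(f"pics/{f}.pkl","wb")); return c
def load(f):
    import pickle; return pickle.load(open(f"pics/{f}.pkl","rb"))
def totool(p,o=None):
    s=o or get_obs(); return R.from_quat(s["ee_rot"]).inv().apply(np.array(p)-s["position"])
E
python3 - <<'E'
from h import *
np.set_printoptions(precision=4,suppress=True)
for n in("top","side","wrist"):
    c=snap(n,n+"0"); print(n,c["fx"],c["fy"],c["cx"],c["cy"]); print(np.array(c["extrinsics"]))
s=get_obs(); print(s)
E
```

```text
top 412.65929398822857 412.65929398822857 317.152594517644 194.85976625988494
[[-0.0195  0.987  -0.1596  0.423 ]
 [-0.9998 -0.0194  0.0019  0.0707]
 [-0.0012  0.1596  0.9872  1.0998]
 [ 0.      0.      0.      1.    ]]
side 383.6898458943168 383.6898458943168 313.2223253927668 198.11556843867643
[[ 0.7107  0.4316 -0.5556  0.1256]
 [-0.7033  0.4519 -0.5487 -0.3962]
 [ 0.0143  0.7807  0.6247  0.6516]
 [ 0.      0.      0.      1.    ]]
wrist 309.70691628693146 309.70691628693146 316.09467280309104 198.09481595968342
[[ 0.3219  0.9087  0.2659  0.2687]
 [-0.9468  0.3094  0.0888 -0.568 ]
 [-0.0016 -0.2803  0.9599  0.3728]
 [ 0.      0.      0.      1.    ]]
{'clock': 0.15, 'joint_pos': array([ 1.2204,  0.3327, -0.0647,  1.4607,  0.0216,  1.3499, -0.0885]), 'joint_velocities': array([ 0.002 , -0.0022,  0.0013, -0.0021, -0.0005,  0.0006, -0.0012]), 'tau': array([  0.001 , -62.5824,   0.0497, -39.1858,   0.0163,   0.0075,
         0.0001]), 'position': array([ 0.2011, -0.5915,  0.2307]), 'ee_rot': array([ 0.9866,  0.1632, -0.0001, -0.0005]), 'ft_force': array([ 0.0904, -0.2808, -1.0455]), 'torque': array([-0.0181,  0.0062, -0.0022]), 'grasp_force': 0.0, 'grip_width': 0.9974360783626799}
```

View pics/top0.png

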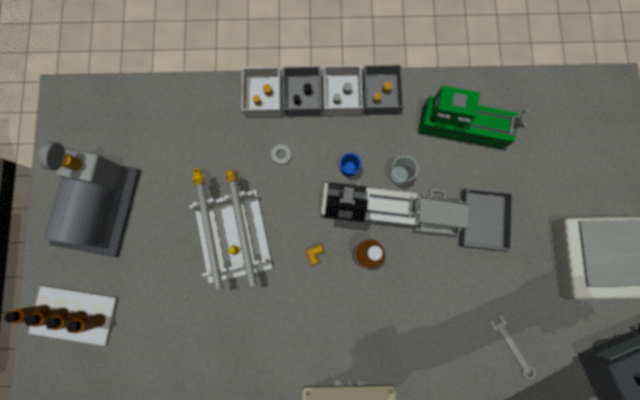

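View pics/side0.png

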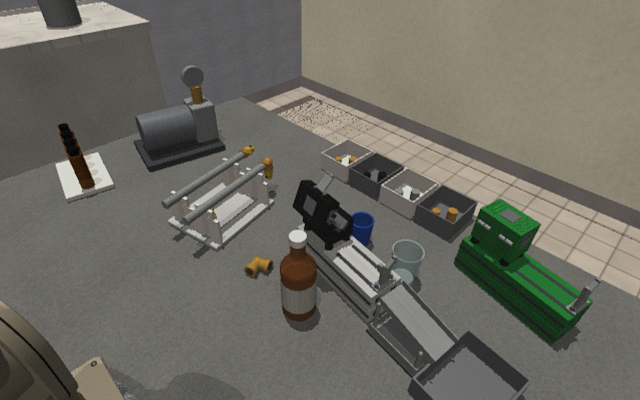

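Top: two stems in the rack, nozzle ends near (198,175) and (232,175); black sensor at (347,201), chute mouth near (425,210), bottle (370,254), green decoy (470,115). Side: the stem ending at (268,165) seems to turn down and the one at (250,150) seems straight. Close crop next.

```bash
python3 - <<'E'
from h import *
s=load("side0")["img"][:,:,::-1]; t=load("top0")["img"][:,:,::-1]
r=lambda im,x,y,w,h,k:cv2.resize(im[y:y+h,x:x+w],(w*k,h*k),interpolation=cv2.INTER_CUBIC)
a=r(s,160,140,133,100,3); b=r(s,285,165,133,100,3); c=r(t,180,160,100,75*1,4); d=r(t,315,170,100,75,4)
A=np.hstack([a,b]); B=np.hstack([c,d])[:, :798]
cv2.imwrite("pics/crop1.png",np.vstack([A,B]))
E
```

```text
(no output)
```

View pics/crop1.png

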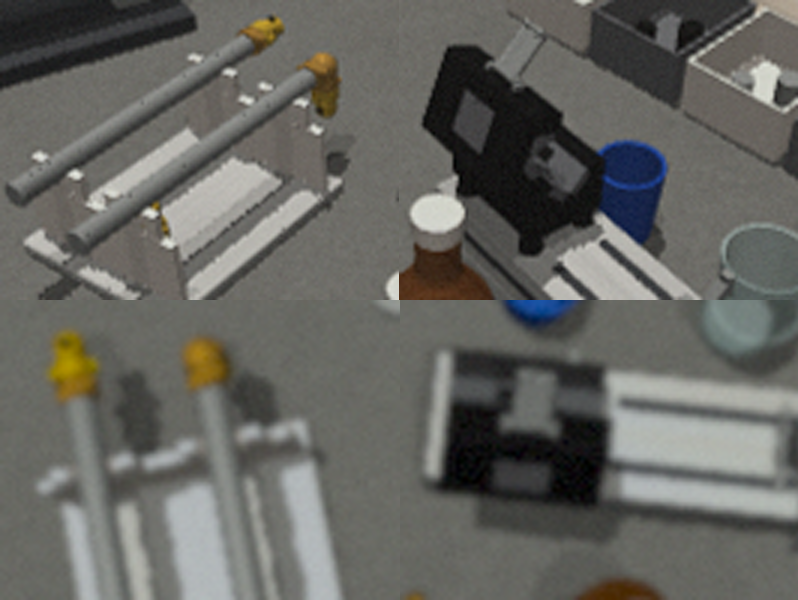

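Candidates: straight stem (198,175 top; 250,150 side) with its yellow nozzle straight on, elbow stem (232,175 top; 267,163 side) with its elbow turned down, spare nozzle (234,250), loose elbow (315,254). Choose the elbow stem. The crop shows this, and also that the shell overhangs the seat with its latch sticking out.

```bash
python3 - <<'E'
from h import *
np.set_printoptions(precision=4,suppress=True)
t,s=load("top0"),load("side0")
# plane of top-view line x side-view rays
def plane(c,a,b):
    o,d1=ray(c,*a);_,d2=ray(c,*b); n=np.cross(d1,d2); return o,n/np.linalg.norm(n)
o,n=plane(t,(231.3,182),(241.3,230))
for p in [(186,221),(222,193),(250,173.5)]:
    so,d=ray(s,*p); print("stem",so+d*(np.dot(o-so,n)/np.dot(d,n)))
print("top z.095", onz(t,231.3,182,.095),onz(t,241.3,230,.095),onz(t,252,286,.095), "elbow",onz(t,232,174,.1))
print("station profile corners z.08", [onz(t,*p,.08) for p in [(325.5,184),(322,217),(418,190),(415,225)]])
print("chute/rest side", tri(ray(t,421,197),ray(s,389,282)))
print("bottle",onz(t,375,254,.2),onz(s,298,310,0.0),"beaker",onz(t,404,168,.04),"cup",onz(t,349,165,.03))
E
```

```text
stem [0.368  0.2258 0.0946]
stem [0.4759 0.2484 0.1001]
stem [0.5734 0.27   0.0974]
top z.095 [0.622 0.281 0.095] [0.5025 0.255  0.095 ] [0.3687 0.2282 0.095 ] elbow [0.6411 0.2785 0.1   ]
station profile corners z.08 [array([0.6151, 0.0472, 0.08  ]), array([0.532 , 0.0578, 0.08  ]), array([ 0.5953, -0.1843,  0.08  ]), array([ 0.5076, -0.1718,  0.08  ])]
chute/rest side (array([ 0.5674, -0.1805,  0.0845]), np.float64(0.024969388118012633))
bottle [ 0.4368 -0.0533  0.2   ] [ 0.4324 -0.0564  0.    ] beaker [ 0.6614 -0.161   0.04  ] cup [ 0.6747 -0.0175  0.03  ]
```

carry_out --motion '[{"xyz": [0, 0, -0.05], "angular": [0, 0, 0]}, {"xyz": [0.05, -0.04, -0.1], "angular": [0, 0, 4]}, {"xyz": [0.51, -0.4, -0.15], "angular": [0, 0, 24]}, {"xyz": [0.51, -0.4, -0.15], "angular": [0, 0, 24]}, {"xyz": [0.51, -0.4, -0.15], "angular": [0, 0, 24]}, {"xyz": [0.51, -0.4, -0.15], "angular": [0, 0, 24]}, {"xyz": [0.51, -0.4, -0.15], "angular": [0, 0, 24]}, {"xyz": [0.51, -0.4, -0.15], "angular": [0, 0, 24]}, {"xyz": [0.51, -0.4, -0.15], "angular": [0, 0, 24]}, {"xyz": [0.51, -0.4, -0.15], "angular": [0, 0, 24]}, {"xyz": [0.51, -0.4, -0.15], "angular": [0, 0, 24]}, {"xyz": [0.51, -0.4, -0.15], "angular": [0, 0, 24]}]' --hand 0

```text
clock: 1.35
position: [0.4931, -0.1432, 0.3685]
ee_rot: [0.999, -0.046, 0.0, 0.0]
ft_force: [1.3, -0.6, 0.5]
grip_width: 0.004
grasp_force: 0.0
```

carry_out --motion '[{"xyz": [0.03, -0.04, 0], "angular": [0, 0, 0]}, {"xyz": [0.058, -0.09, -0.01], "angular": [0, 0, 0]}, {"xyz": [0.058, -0.095, -0.01], "angular": [0, 0, 0]}, {"xyz": [0.058, -0.095, -0.01], "angular": [0, 0, 0]}]'

```text
clock: 1.75
position: [0.5595, -0.053, 0.3779]
ee_rot: [0.999, -0.043, -0.0, -0.001]
ft_force: [-1.2, -0.2, 0.4]
grip_width: 0.0
grasp_force: 0.0
```

```bash
python3 - <<'E'
from h import *
c=snap("wrist","w1"); s=get_obs(); print(s["position"],s["ee_rot"])
print(np.array(c["extrinsics"]).round(4))
cv2.imwrite("pics/w1b.png",cv2.resize(c["img"][:,:,::-1],(800,500),interpolation=cv2.INTER_CUBIC))
E
```

```text
[ 0.55889773 -0.05531057  0.37786328] [ 9.98999768e-01 -4.47140910e-02 -3.34927640e-04 -2.28402951e-05]
[[-0.0864  0.9562  0.2797  0.6306]
 [-0.9963 -0.0825 -0.0258 -0.0586]
 [-0.0016 -0.2809  0.9597  0.5201]
 [ 0.      0.      0.      1.    ]]
```

View pics/w1b.png

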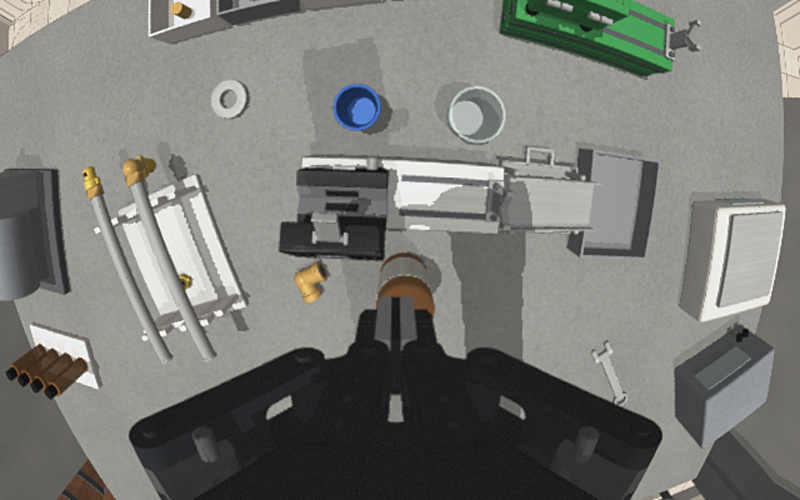

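Wrist view (picture scaled ×1.25): lower shell at (298–388, 170–220), upper shell open with its latch at (330,228), pipe rest near (497,198), chute mouth left edge near (507,205), stems to the left. I need a magnified crop for pixels.

```bash
python3 - <<'E'
from h import *
im=load("w1")["img"][:,:,::-1]
a=cv2.resize(im[118:208,218:378],(800,450),interpolation=cv2.INTER_CUBIC)
b=cv2.resize(im[118:208,370:530],(267,150),interpolation=cv2.INTER_CUBIC)
c=cv2.resize(im[118:293,80:200],(0,0),fx=1,fy=1)
cv2.imwrite("pics/w1c.png",a)
a=cv2.resize(im[110:200,340:500],(800,450),interpolation=cv2.INTER_CUBIC); cv2.imwrite("pics/w1d.png",a)
E
```

```text
(no output)
```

View pics/w1c.png

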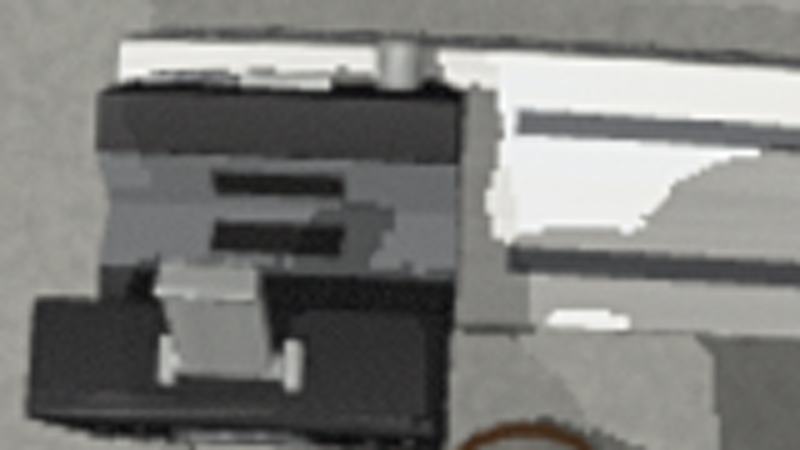

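View pics/w1d.png

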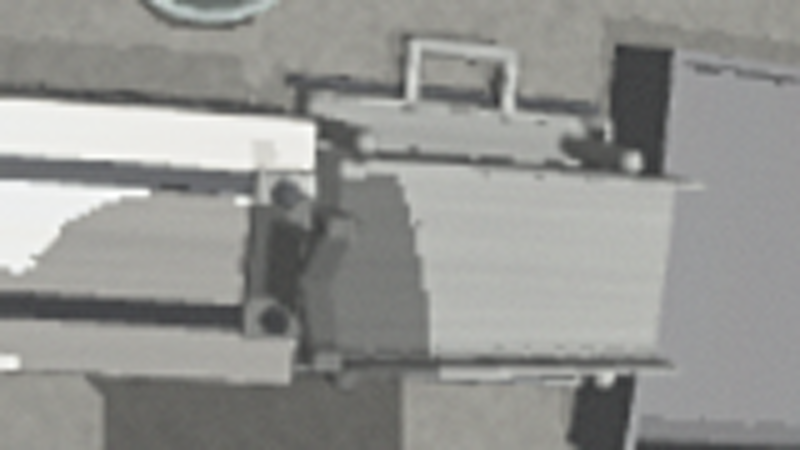

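```bash
python3 - <<'E'
from h import *
np.set_printoptions(precision=4,suppress=True)
c=load("w1"); A=lambda x,y:(218+x/5,118+y/5); B=lambda x,y:(340+x/5,110+y/5)
P=lambda uv,z:onz(c,*uv,z,True)
fl,fr=P(A(99,90),.14),P(A(463,89),.14); print("front corners",fl,fr,np.linalg.norm(fl-fr))
y=(fl-fr)/np.linalg.norm(fl-fr); x=np.array([y[1],-y[0],0]); print("yaw",np.degrees(np.arctan2(y[1],y[0]))-90)
seat=(fl+fr)/2-.031*x; print("seat",seat)
v=P(A(112,207),.125),P(A(458,213),.125); print("V bottom",v)
for n,q,z in [("prof front L",A(120,40),.08),("front R",B(318,120),.08),("near R",B(292,383),.08)]:
    p=P(q,z); d=p-seat; print(n,p,"station xy",d@x,d@y)
S=lambda a,b,z:seat+a*x+b*y+[0,0,z-.14]
for n,a,b,z in [("rest+",.0205,-.17,.145),("rest-",-.0205,-.17,.145),("rest V",0,-.17,.126)]:
    p=proj(c,S(a,b,z),True); print(n,(p-[340,110])*5)
for q in [(365,143),(330,363)]:
    p=P(B(*q),.086); d=p-seat; print("chute side",p,d@x,d@y)
for q in [(375,165),(345,357),(345,175)]:
    p=P(B(*q),.072); d=p-seat; print("chute floor edge",p,d@x,d@y)
E
```

```text
front corners [0.6088 0.0421 0.14  ] [ 0.5995 -0.0486  0.14  ] 0.09112689206592653
yaw -5.834470221250285
seat [ 0.5733 -0.0001  0.14  ]
V bottom (array([0.5768, 0.0466, 0.125 ]), array([ 0.5664, -0.044 ,  0.125 ]))
prof front L [0.619 0.05  0.08 ] station xy 0.040400405687177524 0.05444660117347761
front R [ 0.588  -0.1817  0.08  ] station xy 0.033097970773267406 -0.1792115780307038
near R [ 0.5096 -0.1713  0.08  ] station xy -0.04594346064336905 -0.17682209356593323
rest+ [349.9985 189.411 ]
rest- [337.8523 348.5262]
rest V [323.9402 256.993 ]
chute side [ 0.5812 -0.1941  0.086 ] 0.02761146834608788 -0.19219038615455902
chute side [ 0.5165 -0.1817  0.086 ] -0.03808597172482207 -0.18642845371580732
chute floor edge [ 0.5728 -0.2014  0.072 ] 0.02001342794893126 -0.2003269006500532
chute floor edge [ 0.5143 -0.1905  0.072 ] -0.039333822257254826 -0.19543846483541275
chute floor edge [ 0.5703 -0.1918  0.072 ] 0.016509768311430258 -0.19100302837404878
```

```bash
python3 - <<'E'
from h import *
np.set_printoptions(precision=4,suppress=True)
c=load("w1"); A=lambda x,y:(218+x/5,118+y/5)
th=np.radians(-7.5); Rz=np.array([[np.cos(th),-np.sin(th),0],[np.sin(th),np.cos(th),0],[0,0,1]]); seat=np.array([.572,0,.14])
for n,q in [("edge L",A(38,298)),("edge mid R",A(290,308)),("edge R",A(443,313)),("outer L",A(28,418)),("latch tip L",A(158,265)),("latch tip R",A(260,270)),("latch low",A(268,375))]:
    o,d=ray(c,*q,True); o=Rz.T@(o-seat); d=Rz.T@d
    for z in np.arange(.03,.1,.01):
        p=o+d*(z-o[2])/d[2]; r=np.hypot(p[0]+.031,p[2]); print(n,p,"r",round(r,4),"phi",round(np.arctan2(p[2],p[0]+.031),3)) if z>.045 else 0
E
```

```text
edge L [-0.0114  0.0484  0.05  ] r 0.0537 phi 1.197
edge L [-0.0091  0.0454  0.06  ] r 0.0639 phi 1.22
edge L [-0.0067  0.0424  0.07  ] r 0.0741 phi 1.237
edge L [-0.0044  0.0394  0.08  ] r 0.0843 phi 1.25
edge L [-0.002   0.0364  0.09  ] r 0.0945 phi 1.26
edge L [0.0003 0.0334 0.1   ] r 0.1048 phi 1.268
edge mid R [-0.0116 -0.0093  0.05  ] r 0.0536 phi 1.201
edge mid R [-0.0093 -0.0105  0.06  ] r 0.0638 phi 1.223
edge mid R [-0.0069 -0.0118  0.07  ] r 0.074 phi 1.24
edge mid R [-0.0046 -0.013   0.08  ] r 0.0842 phi 1.252
edge mid R [-0.0022 -0.0143  0.09  ] r 0.0945 phi 1.261
edge mid R [ 0.0001 -0.0155  0.1   ] r 0.1047 phi 1.269
edge R [-0.0113 -0.043   0.05  ] r 0.0537 phi 1.196
edge R [-0.009  -0.0432  0.06  ] r 0.0639 phi 1.219
edge R [-0.0067 -0.0434  0.07  ] r 0.0741 phi 1.236
edge R [-0.0043 -0.0437  0.08  ] r 0.0843 phi 1.249
edge R [-0.002  -0.0439  0.09  ] r 0.0946 phi 1.259
edge R [ 0.0003 -0.0441  0.1   ] r 0.1048 phi 1.267
outer L [-0.0398  0.0518  0.05  ] r 0.0508 phi 1.744
outer L [-0.0366  0.0487  0.06  ] r 0.0603 phi 1.663
outer L [-0.0334  0.0456  0.07  ] r 0.07 p
[... 457 characters left out ...]
0.0096 0.1   ] r 0.1071 phi 1.204
latch tip R [-0.0033 -0.0025  0.05  ] r 0.0571 phi 1.065
latch tip R [-0.0012 -0.004   0.06  ] r 0.067 phi 1.11
latch tip R [ 0.0009 -0.0054  0.07  ] r 0.0769 phi 1.144
latch tip R [ 0.0029 -0.0069  0.08  ] r 0.0869 phi 1.169
latch tip R [ 0.005  -0.0083  0.09  ] r 0.0969 phi 1.19
latch tip R [ 0.0071 -0.0098  0.1   ] r 0.107 phi 1.206
latch low [-0.0271 -0.0045  0.05  ] r 0.0502 phi 1.493
latch low [-0.0243 -0.0059  0.06  ] r 0.0604 phi 1.46
latch low [-0.0215 -0.0073  0.07  ] r 0.0706 phi 1.436
latch low [-0.0187 -0.0087  0.08  ] r 0.0809 phi 1.418
latch low [-0.0159 -0.0101  0.09  ] r 0.0913 phi 1.404
latch low [-0.013  -0.0115  0.1   ] r 0.1016 phi 1.393
```

Shell angle is about 1.22, so it overhangs and has to go back first.

carry_out --motion '[{"xyz": [0.029, -0.045, 0], "angular": [0, 0, 2.4]}, {"xyz": [0.029, -0.0835, 0.01], "angular": [0, 0, 2.4]}, {"xyz": [0.029, -0.0835, 0.06], "angular": [0, 0, 2.4]}, {"xyz": [0.029, -0.0835, 0.11], "angular": [0, 0, 2.4]}, {"xyz": [0.029, -0.0835, 0.155], "angular": [0, 0, 2.4]}, {"xyz": [0.029, -0.0835, 0.185], "angular": [0, 0, 2.4]}, {"xyz": [0.029, -0.0835, 0.193], "angular": [0, 0, 2.4]}, {"xyz": [0.029, -0.0835, 0.193], "angular": [0, 0, 2.4]}]'

```text
clock: 2.6
position: [0.5949, 0.023, 0.185]
ee_rot: [0.998, -0.067, -0.001, 0.0]
ft_force: [-0.1, -0.1, 1.2]
grip_width: -0.002
grasp_force: 0.0
```

carry_out --motion '[{"xyz": [-0.01, 0, 0], "angular": [0, 0, 0]}, {"xyz": [-0.018, 0, 0], "angular": [0, 0, 0]}, {"xyz": [-0.024, 0, 0], "angular": [0, 0, 0]}, {"xyz": [-0.03, 0, 0], "angular": [0, 0, 0]}, {"xyz": [-0.036, 0, 0], "angular": [0, 0, 0]}, {"xyz": [-0.042, 0, 0], "angular": [0, 0, 0]}, {"xyz": [-0.042, 0, 0], "angular": [0, 0, 0]}]'

```text
clock: 3.3
position: [0.5529, 0.0306, 0.1852]
ee_rot: [0.998, -0.066, -0.0, 0.0]
ft_force: [0.0, 0.0, 1.2]
grip_width: -0.001
grasp_force: 0.0
```

carry_out --motion '[{"xyz": [0.02, 0, 0], "angular": [0, 0, 0]}, {"xyz": [0.02, 0, -0.04], "angular": [0, 0, 0]}, {"xyz": [0.02, 0, -0.09], "angular": [0, 0, 0]}, {"xyz": [0.01, -0.02, -0.13], "angular": [0, 0, 0]}, {"xyz": [-0.02, -0.05, -0.17], "angular": [0, 0, 0]}, {"xyz": [-0.046, -0.094, -0.2], "angular": [0, 0, 0]}, {"xyz": [-0.046, -0.094, -0.2], "angular": [0, 0, 0]}, {"xyz": [-0.046, -0.094, -0.2], "angular": [0, 0, 0]}]' --hand 1

```text
clock: 4.1
position: [0.5199, 0.1324, 0.3867]
ee_rot: [0.998, -0.064, 0.001, -0.0]
ft_force: [0.6, -0.7, 0.2]
grip_width: 0.997
grasp_force: 0.0
```

```bash
python3 - <<'E'
from h import *
c=snap("wrist","w2"); s=get_obs(); print(s["position"],s["ee_rot"])
im=c["img"][:,:,::-1]
th=np.radians(-7.5); Rz=np.array([[np.cos(th),-np.sin(th),0],[np.sin(th),np.cos(th),0],[0,0,1]]); seat=np.array([.572,0,.14])
for n,p in [("seat",seat),("rest",seat+Rz@[0,-.17,0]),("stemtail",(.368,.2258,.095)),("stemel",(.6386,.284,.095))]: print(n,proj(c,p,True))
cv2.imwrite("pics/w2b.png",cv2.resize(im[60:310,60:460],(800,500),interpolation=cv2.INTER_CUBIC))
E
```

```text
[0.52050518 0.13011267 0.38516316] [ 9.97845298e-01 -6.56102988e-02  1.69929947e-04  1.48241363e-04]
seat [414.15755418 115.38485693]
rest [519.79495168 125.34928368]
stemtail [270.86951124 263.12010845]
stemel [202.07144573  96.01511311]
```

View pics/w2b.png

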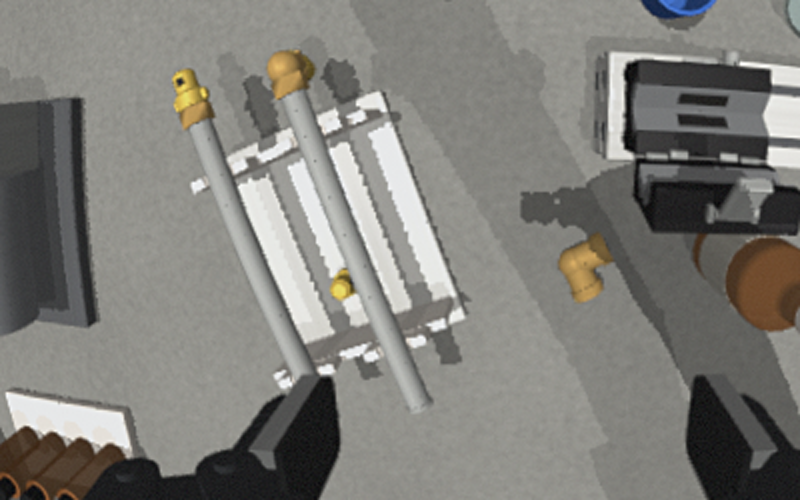

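Shell now stands about upright. Stem tail end is at crop (419,405), nut start at (294,93), lower shell front-left corner at (629,63).

```bash
python3 - <<'E'
from h import *
np.set_printoptions(precision=4,suppress=True)
a,b=load("w1"),load("w2"); A=lambda x,y:(218+x/5,118+y/5); W=lambda x,y:(x/1.25,y/1.25); B=lambda x,y:(60+x/2,60+y/2)
r=lambda c,q:ray(c,*q,True)
print("tail",tri(r(a,W(206,357)),r(b,B(419,405))),"nut",tri(r(a,W(143,184)),r(b,B(294,95))))
print("FL corner",tri(r(a,A(99,90)),r(b,B(629,63))))
print("prof FL",tri(r(a,A(120,40)),r(b,B(609,52))))
t=onz(b,*B(419,405),.095,True); n=onz(b,*B(294,95),.095,True); m=onz(b,*B(355.5,248),.095,True); print(t,n,m,np.linalg.norm(n-t),np.degrees(np.arctan2(*(n-t)[[1,0]])),np.degrees(np.arctan2(*(m-t)[[1,0]])))
d=(n-t)/np.linalg.norm(n-t); g=t+.177*d; print("grip",g)
s=get_obs(); print(totool([*g[:2],.095-.019],s))
E
```

```text
tail (array([0.3763, 0.2248, 0.1078]), np.float64(0.0008572251543487986)) nut (array([0.6203, 0.2874, 0.0702]), np.float64(0.0037255862090124405))
FL corner (array([0.6076, 0.046 , 0.1249]), np.float64(0.0006974132375491513))
prof FL (array([0.6188, 0.0505, 0.0776]), np.float64(0.00038099170643167164))
[0.3693 0.2278 0.095 ] [0.6204 0.279  0.095 ] [0.5018 0.2523 0.095 ] 0.256249564740452 11.529203311348411 10.478391439420676
grip [0.5428 0.2632 0.095 ]
[ 0.0045 -0.1349  0.3091]
```

carry_out --motion '[{"xyz": [0.0045, -0.04, 0.02], "angular": [0, 0, -8.5]}, {"xyz": [0.0045, -0.08, 0.05], "angular": [0, 0, -17]}, {"xyz": [0.0045, -0.12, 0.08], "angular": [0, 0, -25.5]}, {"xyz": [0.0045, -0.135, 0.12], "angular": [0, 0, -34]}, {"xyz": [0.0045, -0.135, 0.14], "angular": [0, 0, -42.5]}, {"xyz": [0.0045, -0.135, 0.14], "angular": [0, 0, -51]}, {"xyz": [0.0045, -0.135, 0.14], "angular": [0, 0, -59.5]}, {"xyz": [0.0045, -0.135, 0.14], "angular": [0, 0, -68]}, {"xyz": [0.0045, -0.135, 0.14], "angular": [0, 0, -76.5]}, {"xyz": [0.0045, -0.135, 0.14], "angular": [0, 0, -85]}, {"xyz": [0.0045, -0.135, 0.14], "angular": [0, 0, -93.5]}, {"xyz": [0.0045, -0.135, 0.14], "angular": [0, 0, -100]}]'

```text
clock: 5.35
position: [0.5436, 0.2605, 0.243]
ee_rot: [0.691, 0.723, -0.001, -0.0]
ft_force: [0.3, 0.1, 0.5]
grip_width: 1.004
grasp_force: 0.0
```

carry_out --motion '[{"xyz": [0, 0, 0], "angular": [0, 0, -8.5]}, {"xyz": [0, 0, 0], "angular": [0, 0, -17]}, {"xyz": [0, 0, 0], "angular": [0, 0, -25.5]}, {"xyz": [0, 0, 0], "angular": [0, 0, -34]}, {"xyz": [0, 0, 0], "angular": [0, 0, -42.5]}, {"xyz": [0, 0, 0], "angular": [0, 0, -51]}, {"xyz": [0, 0, 0], "angular": [0, 0, -59.5]}, {"xyz": [0, 0, 0], "angular": [0, 0, -68]}, {"xyz": [0, 0, 0], "angular": [0, 0, -76.5]}, {"xyz": [0, 0, 0], "angular": [0, 0, -85]}, {"xyz": [0, 0, 0], "angular": [0, 0, -93.5]}, {"xyz": [0, 0, 0], "angular": [0, 0, -99]}]'

```text
clock: 6.55
position: [0.5436, 0.2607, 0.243]
ee_rot: [-0.101, 0.995, -0.001, -0.001]
ft_force: [0.5, 0.2, -0.5]
grip_width: 1.001
grasp_force: 0.0
```

```bash
python3 - <<'E'
from h import *
c=snap("wrist","w3"); s=get_obs(); e=R.from_quat(s["ee_rot"]); print(s["position"],np.degrees(np.arctan2(*e.as_matrix()[[1,0],0])),s["joint_pos"])
print(totool([.5425,.263,.076],s))
for p in [(.5425,.263,.095),(.37,.2275,.095),(.62,.279,.095)]: print(proj(c,p,True))
cv2.imwrite("pics/w3b.png",c["img"][:,:,::-1])
E
```

```text
[0.54363212 0.26061183 0.24288069] -168.16347663310208 [ 0.38000676  0.62085022 -1.32416609  1.4568745   0.59878944  1.52497448
  0.85354787]
[1.08904554e-04 2.70580425e-03 1.66879643e-01]
[318.06089342 184.16837946]
[318.00804821   2.38133822]
[317.99915551 257.8347829 ]
```

View pics/w3b.png

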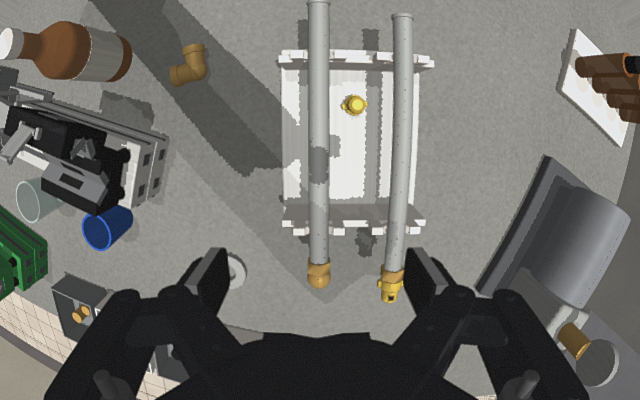

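Tube centre at column ~318, as predicted; the two bars and the straight stem (column 400) are clear of the grip point at row 184. Descend.

carry_out --motion '[{"xyz": [0, 0.002, 0.045], "angular": [0, 0, 0]}, {"xyz": [0, 0.002, 0.09], "angular": [0, 0, 0]}, {"xyz": [0, 0.002, 0.13], "angular": [0, 0, 0]}, {"xyz": [0, 0.002, 0.155], "angular": [0, 0, 0]}, {"xyz": [0, 0.002, 0.166], "angular": [0, 0, 0]}, {"xyz": [0, 0.002, 0.166], "angular": [0, 0, 0]}]'

```text
clock: 7.2
position: [0.5421, 0.2635, 0.0773]
ee_rot: [-0.098, 0.995, -0.001, -0.002]
ft_force: [-0.3, -0.5, -0.2]
grip_width: 0.998
grasp_force: 0.0
```

carry_out --motion '[{"xyz": [0, 0, 0], "angular": [0, 0, 0]}, {"xyz": [0, 0, 0], "angular": [0, 0, 0]}, {"xyz": [0, 0, 0], "angular": [0, 0, 0]}, {"xyz": [0, 0, 0], "angular": [0, 0, 0]}, {"xyz": [0, 0, 0], "angular": [0, 0, 0]}, {"xyz": [0, 0, 0], "angular": [0, 0, 0]}]' --hand 0 --grip_force 60

```text
clock: 7.8
position: [0.5435, 0.263, 0.0799]
ee_rot: [-0.098, 0.995, -0.002, 0.0]
ft_force: [-1.6, -7.6, 7.5]
grip_width: 0.212
grasp_force: 58.3
```

carry_out --motion '[{"xyz": [0, 0, -0.02], "angular": [0, 0, 0]}, {"xyz": [0, 0, -0.06], "angular": [0, 0, 0]}, {"xyz": [0, 0, -0.1], "angular": [0, 0, 0]}, {"xyz": [0, 0, -0.14], "angular": [0, 0, 0]}, {"xyz": [0, 0, -0.18], "angular": [0, 0, 6]}, {"xyz": [0, 0, -0.22], "angular": [0, 0, 13]}, {"xyz": [0, 0, -0.25], "angular": [0, 0, 20]}, {"xyz": [0, 0, -0.27], "angular": [0, 0, 27]}, {"xyz": [0, 0, -0.27], "angular": [0, 0, 34]}, {"xyz": [0, 0, -0.27], "angular": [0, 0, 41]}, {"xyz": [0, 0, -0.27], "angular": [0, 0, 48]}, {"xyz": [0, 0, -0.27], "angular": [0, 0, 54]}]'

```text
clock: 9.0
position: [0.5418, 0.2655, 0.3505]
ee_rot: [0.365, 0.931, 0.001, 0.0]
ft_force: [-0.1, -0.4, -2.1]
grip_width: 0.21
grasp_force: 59.3
```

carry_out --motion '[{"xyz": [0, 0, 0], "angular": [0, 0, 7]}, {"xyz": [0, 0, 0], "angular": [0, 0, 14]}, {"xyz": [0, 0, 0], "angular": [0, 0, 21]}, {"xyz": [0, 0, 0], "angular": [0, 0, 28]}, {"xyz": [0, 0, 0], "angular": [0, 0, 35]}, {"xyz": [0, 0, 0], "angular": [0, 0, 42]}, {"xyz": [0, 0, 0], "angular": [0, 0, 49]}, {"xyz": [0, 0, 0], "angular": [0, 0, 55]}, {"xyz": [0, 0, 0], "angular": [0, 0, 55]}]'

```text
clock: 9.9
position: [0.5418, 0.2656, 0.3503]
ee_rot: [0.753, 0.659, 0.0, -0.0]
ft_force: [0.3, 0.6, -2.8]
grip_width: 0.215
grasp_force: 59.1
```

```bash
python3 - <<'E'
from h import *
s=get_obs(); e=R.from_quat(s["ee_rot"]).as_matrix(); print(s["position"],np.degrees(np.arctan2(e[1,0],e[0,0])),e[2],s["grip_width"],s["grasp_force"],s["ft_force"],s["torque"],s["joint_pos"])
th=np.radians(-7.5); Rz=R.from_euler("z",th); seat=np.array([.572,0.001,.14])
g=seat+Rz.apply([0,-.117,0]); print("grip target",g,totool([*g[:2],s["position"][2]],s))
c=snap("wrist","w4")
E
```

```text
[0.54179948 0.2655964  0.35031268] 82.38066741763892 [ 7.89833465e-04  5.24347552e-04 -9.99999551e-01] 0.21528388273524118 59.14423584938049 [ 0.32875109  0.56827455 -2.78002686] [ 0.01786828 -0.02147355  0.01274497] [ 0.17529803  0.39953111 -0.98451306  1.27746094  0.33051204  1.63024329
 -0.88311657]
grip target [ 0.55672844 -0.11499905  0.14      ] [-3.75255555e-01  6.52607555e-02 -2.62170195e-04]
```

View pics/w4.png

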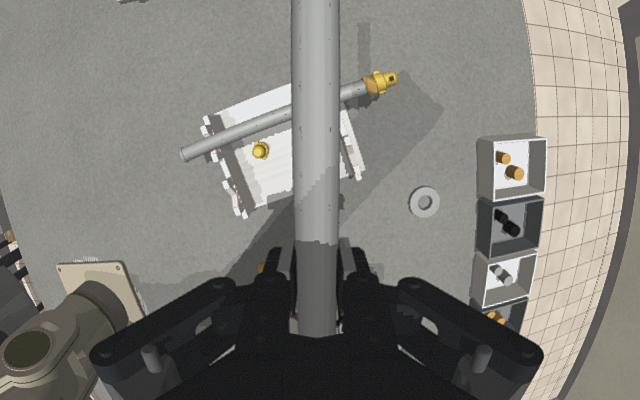

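Stem held firmly and parallel to tool x (tube at columns 293–340); the straight stem is still in the rack. Carry it above the station.

carry_out --motion '[{"xyz": [-0.04, 0.007, -0.01], "angular": [0, 0, 0]}, {"xyz": [-0.085, 0.015, -0.01], "angular": [0, 0, 0]}, {"xyz": [-0.13, 0.023, -0.01], "angular": [0, 0, 0]}, {"xyz": [-0.175, 0.03, -0.01], "angular": [0, 0, 0]}, {"xyz": [-0.22, 0.038, -0.01], "angular": [0, 0, 0]}, {"xyz": [-0.265, 0.046, -0.01], "angular": [0, 0, 0]}, {"xyz": [-0.31, 0.054, -0.01], "angular": [0, 0, 0]}, {"xyz": [-0.35, 0.061, 0], "angular": [0, 0, 0]}, {"xyz": [-0.375, 0.065, 0], "angular": [0, 0, 0]}, {"xyz": [-0.375, 0.065, 0], "angular": [0, 0, 0]}, {"xyz": [-0.375, 0.065, 0.04], "angular": [0, 0, 0]}, {"xyz": [-0.375, 0.065, 0.08], "angular": [0, 0, 0]}]'

```text
clock: 11.15
position: [0.558, -0.1142, 0.2696]
ee_rot: [0.751, 0.66, 0.001, 0.001]
ft_force: [0.6, -0.1, -2.7]
grip_width: 0.209
grasp_force: 59.4
```

carry_out --motion '[{"xyz": [0, 0, 0.04], "angular": [0, 0, 0]}, {"xyz": [0, 0, 0.08], "angular": [0, 0, 0]}, {"xyz": [0, 0, 0.1], "angular": [0, 0, 0]}, {"xyz": [0, 0, 0.11], "angular": [0, 0, 0]}, {"xyz": [0, 0, 0.11], "angular": [0, 0, 0]}]'

```text
clock: 11.65
position: [0.557, -0.1146, 0.1589]
ee_rot: [0.752, 0.66, -0.0, -0.001]
ft_force: [0.1, 0.2, -1.3]
grip_width: 0.211
grasp_force: 59.3
```

```bash
python3 - <<'E'
from h import *
s=get_obs(); e=R.from_quat(s["ee_rot"]).as_matrix(); print(s["position"],np.degrees(np.arctan2(e[1,0],e[0,0])),s["ft_force"])
a=snap("side","s5"); w=snap("wrist","w5"); t=snap("top","t5")
f=lambda im,x,y,w,h,k:cv2.resize(im[y:y+h,x:x+w,::-1],(w*k,h*k),interpolation=cv2.INTER_CUBIC)
A=f(a["img"],350,235,133,150,3); B=f(load("side0")["img"],350,235,133,150,3)
C=cv2.resize(w["img"][:,150:480,::-1],None,fx=.0+150/400,fy=150/400)
top=np.hstack([A,B]); bot=np.zeros((150,798,3),np.uint8); bot[:,:C.shape[1]]=C
D=f(t["img"],380,170,100,50,3); bot[:,300:600]=D
cv2.imwrite("pics/comp.png",np.vstack([top,bot]))
E
```

```text
[ 0.55701095 -0.11463003  0.15888401] 82.53302864468324 [ 0.1456367   0.15300888 -1.34874218]
```

View pics/comp.png

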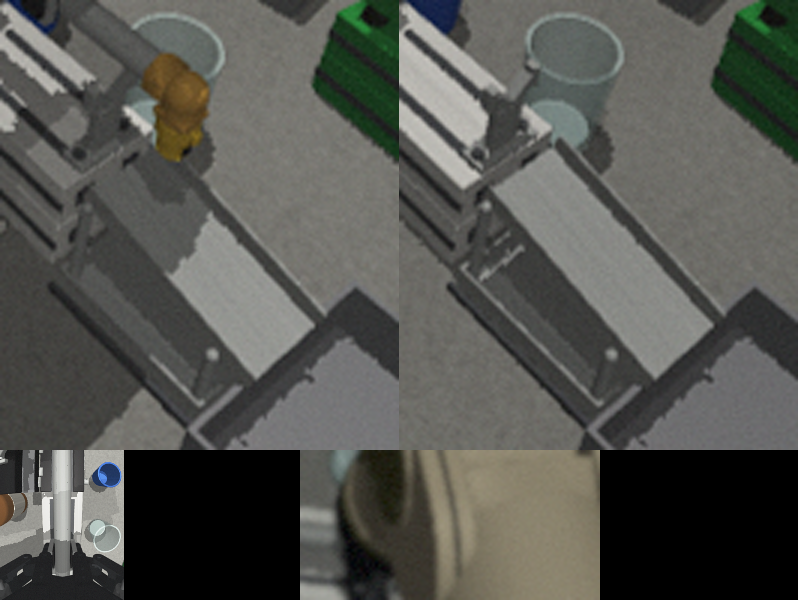

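Left crop: nozzle hangs straight down, tip at (178,158), above the upper part of the trough. Right crop: trough floor corners near (498,190), (552,152), (654,378), (713,328). Work out the mouth.

```bash
python3 - <<'E'
from h import *
np.set_printoptions(precision=4,suppress=True)
S=load("side0"); w=load("w1"); q=lambda x,y:(350+x/3,235+y/3); B=lambda x,y:(340+x/5,110+y/5)
Rz=R.from_euler("z",-7.5,degrees=True); seat=np.array([.572,.001,.14]); st=lambda p:Rz.inv().apply(p-seat)+[0,0,.14]
for n,a,b in [("up far",(153,150),(345,170)),("up near",(97,190),(330,358)),("lo far",(314,328),(672,180)),("lo near",(255,378),(660,358)),("rim lo near",(250,382),(670,365)),("rim up near",(88,183),(325,364))]:
    p,e=tri(ray(S,*q(*a)),ray(w,*B(*b),True)); print(n,p,"err",round(e,4),"station",st(p))
# side rays intersect station plane x=+-.03 for floor
for n,a,x in [("up far",(153,150),.031),("up near",(97,190),-.031),("lo far",(314,328),.031),("lo near",(255,378),-.031)]:
    o,d=ray(S,*q(*a)); o=Rz.inv().apply(o-seat); d=Rz.inv().apply(d); p=o+d*(x-o[0])/d[0]; print("plane",n,p+[0,0,.14])
s5=load("s5"); tcp=np.array([.557,-.1146,.1589]); tip=tcp+Rz.apply([0,-.103,0])+[0,0,.019-.05]
print("tip pred",(proj(s5,tip)-[350,235])*3)
o,d=ray(s5,*q(178,157)); o=Rz.inv().apply(o-seat); d=Rz.inv().apply(d); p=o+d*(0-o[0])/d[0]; print("tip in plane x=0",p+[0,0,.14])
# wrist tail end
img=cv2.cvtColor(load("w5")["img"],cv2.COLOR_RGB2GRAY)
tp=lambda x:proj(load("w5"),tcp+Rz.apply([0,.042-x,0])+[0,0,.019],True)
print("tail pred",tp(-.135), img[0:160:4,int(tp(-.1)[0])])
E
```

```text
up far [ 0.5725 -0.1905  0.0766] err 0.0001 station [ 0.0255 -0.1898  0.0766]
up near [ 0.5181 -0.1848  0.0817] err 0.0044 station [-0.0292 -0.1912  0.0817]
lo far [ 0.5595 -0.3189  0.0433] err 0.0014 station [ 0.0293 -0.3188  0.0433]
lo near [ 0.5011 -0.3117  0.0532] err 0.0013 station [-0.0294 -0.3192  0.0532]
rim lo near [ 0.4978 -0.3129  0.0549] err 0.0031 station [-0.0326 -0.3209  0.0549]
rim up near [ 0.5165 -0.1807  0.0857] err 0.0011 station [-0.0313 -0.1874  0.0857]
plane up far [ 0.031  -0.1864  0.069 ]
plane up near [-0.031  -0.1951  0.087 ]
plane lo far [ 0.031  -0.3177  0.0399]
plane lo near [-0.031  -0.3204  0.0566]
tip pred [175.459  147.2481]
tip in plane x=0 [ 0.     -0.2229  0.1226]
tail pred [ 314.5175 -107.1828] [214 214 215 214 214 213 214 214 215 214 215 215 216 217 216 217 216 217
 217 218 216 216 217 218 217 219 218 218 197 196 196 196 197 195 196 195
 197 197 197 195]
```

carry_out --motion '[{"xyz": [0.002, 0, 0.012], "angular": [0, 0, 0]}, {"xyz": [0.002, 0, 0.022], "angular": [0, 0, 0]}, {"xyz": [0.002, 0, 0.028], "angular": [0, 0, 0]}, {"xyz": [0.002, 0, 0.031], "angular": [0, 0, 0]}, {"xyz": [0.002, 0, 0.032], "angular": [0, 0, 0]}]'

```text
clock: 12.3
position: [0.5574, -0.1136, 0.1268]
ee_rot: [0.753, 0.659, -0.0, -0.0]
ft_force: [0.4, -0.2, -2.9]
grip_width: 0.211
grasp_force: 59.2
```

carry_out --motion '[{"xyz": [0, 0, 0.001], "angular": [0, 0, 0]}, {"xyz": [0, 0, 0.002], "angular": [0, 0, 0]}, {"xyz": [0, 0, 0.002], "angular": [0, 0, 0]}]'

```text
clock: 12.6
position: [0.5579, -0.1136, 0.1258]
ee_rot: [0.753, 0.659, 0.0, 0.0]
ft_force: [-0.2, -0.3, 1.5]
grip_width: 0.212
grasp_force: 59.6
```

carry_out --motion '[{"xyz": [0, 0, 0.001], "angular": [0, 0, 0]}, {"xyz": [0, 0, 0.002], "angular": [0, 0, 0]}, {"xyz": [0, 0, 0.002], "angular": [0, 0, 0]}]'

```text
clock: 12.9
position: [0.558, -0.1136, 0.1255]
ee_rot: [0.753, 0.659, -0.0, 0.001]
ft_force: [-9.5, 0.7, 20.2]
grip_width: 0.214
grasp_force: 61.8
```

carry_out --motion '[{"xyz": [0, -0.001, 0], "angular": [0, 0, 0]}, {"xyz": [0, -0.002, 0], "angular": [0, 0, 0]}, {"xyz": [0, -0.002, 0], "angular": [0, 0, 0]}]'

```text
clock: 13.2
position: [0.5572, -0.1135, 0.125]
ee_rot: [0.753, 0.658, 0.001, 0.002]
ft_force: [1.7, 0.5, 8.6]
grip_width: 0.21
grasp_force: 60.2
```

carry_out --motion '[{"xyz": [0, 0, 0], "angular": [0, 0, 0]}, {"xyz": [0, 0, 0], "angular": [0, 0, 0]}, {"xyz": [0, 0, 0], "angular": [0, 0, 0]}, {"xyz": [0, 0, 0], "angular": [0, 0, 0]}, {"xyz": [0, 0, -0.01], "angular": [0, 0, 0]}, {"xyz": [0, 0, -0.04], "angular": [0, 0, 0]}, {"xyz": [0, 0, -0.08], "angular": [0, 0, 0]}, {"xyz": [0, 0, -0.12], "angular": [0, 0, 0]}, {"xyz": [0, 0, -0.16], "angular": [0, 0, 0]}, {"xyz": [0, 0, -0.2], "angular": [0, 0, 0]}, {"xyz": [0, 0, -0.2], "angular": [0, 0, 0]}]' --hand 0.7

```text
clock: 14.3
position: [0.5573, -0.1127, 0.3295]
ee_rot: [0.752, 0.659, 0.002, 0.003]
ft_force: [0.8, 0.9, -1.0]
grip_width: 0.702
grasp_force: 0.0
```

```bash
python3 - <<'E'
from h import *
np.set_printoptions(precision=4,suppress=True)
s=get_obs(); print(s["position"],s["ee_rot"],s["joint_pos"],s["grip_width"])
w=snap("wrist","w6"); sd=snap("side","s6"); snap("top","t6")
Rz=R.from_euler("z",-7.5,degrees=True); seat=np.array([.572,.001,.14]); P=lambda x,y,z=.14:seat+Rz.apply([x,y,z-.14])
im=w["img"].astype(int)
for y in (-.10,.0,-.06,.035,.06):   # scan across the pipe, print brightness
    line=[]
    xs=np.arange(-.045,.046,.003)
    for x in xs:
        u,v=proj(w,P(x,y),True).round().astype(int); line.append(im[v,u].sum()//3 if 0<=u<640 and 0<=v<400 else -1)
    print(y,proj(w,P(0,y),True),line)
# nozzle by colour in side view
h=cv2.cvtColor(sd["img"],cv2.COLOR_RGB2HSV); m=((h[...,0]>8)&(h[...,0]<30)&(h[...,1]>150)&(h[...,2]>60)).astype(np.uint8)
n,l,st,ce=cv2.connectedComponentsWithStats(m)
for i in range(1,n):
    if st[i,4]>40: print(st[i],ce[i])
print("pred tip",proj(sd,P(0,-.220,.09)),"elbow top",proj(sd,P(0,-.22,.155)))
print("black shell etc")
E
```

```text
[ 0.5573 -0.1127  0.3295] [0.7524 0.6587 0.0024 0.0034] [ 0.8284  0.2685 -0.8687  1.4229  0.2061  1.5353 -0.1606] 0.7019181277121848
-0.1 [314.3073 162.9973] [np.int64(164), np.int64(159), np.int64(160), np.int64(158), np.int64(190), np.int64(227), np.int64(227), np.int64(229), np.int64(226), np.int64(99), np.int64(96), np.int64(232), np.int64(105), np.int64(155), np.int64(180), np.int64(188), np.int64(179), np.int64(161), np.int64(139), np.int64(231), np.int64(104), np.int64(98), np.int64(234), np.int64(224), np.int64(230), np.int64(238), np.int64(199), np.int64(140), np.int64(151), np.int64(159), np.int64(168)]
0.0 [314.0788  70.3497] [np.int64(85), np.int64(80), np.int64(83), np.int64(78), np.int64(26), np.int64(77), np.int64(67), np.int64(76), np.int64(76), np.int64(78), np.int64(73), np.int64(131), np.int64(119), np.int64(157), np.int64(192), np.int64(215), np.int64(205), np.int64(183), np.int64(135), np.int64(134), np.int64(135), np.int64(83), np.int64(84), np.int64(81), np.int64(81), np.int64(62), np.int64(178), np.int64(147), np.int64(143), np.int64(151), np.int64(161)]
-0.06
[... 1121 characters left out ...]
, np.int64(159), np.int64(161), np.int64(163), np.int64(105), np.int64(147), np.int64(188), np.int64(213), np.int64(210), np.int64(187), np.int64(163), np.int64(117), np.int64(155), np.int64(153), np.int64(154), np.int64(163), np.int64(161), np.int64(159), np.int64(154), np.int64(158), np.int64(156), np.int64(160), np.int64(165)]
[191  85  11  18 133] [196.0376  93.7218]
[241 146  13   9  74] [247.7838 149.8649]
[ 79 180   9   9  41] [ 83.0732 183.7561]
[447 208  11  14  94] [451.766  213.7234]
[280 249  36  42 897] [297.2809 268.4771]
[245 257  27  19 241] [258.1203 264.3444]
[394 266  21  34 421] [404.1188 282.266 ]
pred tip [404.9718 297.9775] elbow top [411.3431 273.9083]
black shell etc
```

Stem is seated: the tube is centred in the V along its length, and the nozzle tip in the side view sits at the predicted pixel (405,298). Next the shell: shut the fingers and go behind it, on the +y side away from the bottle and the latch.

carry_out --motion '[{"xyz": [0.035, -0.025, 0], "angular": [0, 0, 0]}, {"xyz": [0.07, -0.05, 0], "angular": [0, 0, 0]}, {"xyz": [0.105, -0.075, 0], "angular": [0, 0, 0]}, {"xyz": [0.14, -0.1, 0], "angular": [0, 0, 0]}, {"xyz": [0.14, -0.1, 0], "angular": [0, 0, 0]}, {"xyz": [0.14, -0.1, 0.04], "angular": [0, 0, 0]}, {"xyz": [0.14, -0.1, 0.08], "angular": [0, 0, 0]}, {"xyz": [0.14, -0.1, 0.12], "angular": [0, 0, 0]}, {"xyz": [0.14, -0.1, 0.145], "angular": [0, 0, 0]}, {"xyz": [0.14, -0.1, 0.145], "angular": [0, 0, 0]}]' --hand 0

```text
clock: 15.45
position: [0.4723, 0.0381, 0.1744]
ee_rot: [0.752, 0.659, -0.002, -0.003]
ft_force: [1.4, -0.1, 0.2]
grip_width: -0.003
grasp_force: 0.0
```

```bash
cat > st.py <<'E'
from h import *
np.set_printoptions(precision=4,suppress=True)
Rz=R.from_euler("z",-7.5,degrees=True); seat=np.array([.572,.001,.14])
s=get_obs(); p=Rz.inv().apply(s["position"]-seat)+[0,0,.14]; print("station",p,"force",s["ft_force"],"yaw",np.degrees(2*np.arctan2(s["ee_rot"][1],s["ee_rot"][0])),s["ee_rot"],s["joint_pos"])
E
python3 st.py
```

```text
station [-0.1037  0.0238  0.1744] force [ 1.4337 -0.0863  0.217 ] yaw 82.38514561650508 [ 0.7525  0.6586 -0.0024 -0.0027] [ 0.7585  0.141  -0.9831  1.8757  0.1234  1.1968 -0.3989]
```

carry_out --motion '[{"xyz": [0, 0, -0.01], "angular": [0, 0, 0]}, {"xyz": [0, 0.012, -0.01], "angular": [0, 0, 0]}, {"xyz": [0, 0.022, -0.011], "angular": [0, 0, 0]}, {"xyz": [0, 0.03, -0.011], "angular": [0, 0, 0]}, {"xyz": [0, 0.036, -0.014], "angular": [0, 0, 0]}, {"xyz": [0, 0.042, -0.016], "angular": [0, 0, 0]}, {"xyz": [0, 0.048, -0.0175], "angular": [0, 0, 0]}, {"xyz": [0, 0.054, -0.018], "angular": [0, 0, 0]}, {"xyz": [0, 0.06, -0.018], "angular": [0, 0, 0]}, {"xyz": [0, 0.066, -0.018], "angular": [0, 0, 0]}]'

```text
clock: 16.45
position: [0.5437, 0.03, 0.2006]
ee_rot: [0.753, 0.658, 0.003, 0.003]
ft_force: [-1.1, -0.7, 17.9]
grip_width: 0.002
grasp_force: 8.0
```

```bash
python3 st.py; python3 - <<'E'
from h import *
sd=snap("side","s7"); a=load("s6")
d=np.abs(sd["img"].astype(int)-a["img"]).sum(2)>60
E
```

```text
station [-0.0319  0.0251  0.2006] force [-1.077  -0.6711 17.9325] yaw 82.34106202838942 [0.7527 0.6583 0.0026 0.0026] [ 0.6687  0.2988 -0.9464  1.6861  0.2543  1.2793 -0.4626]
```

Finger pressed on the top of the shell instead of its back, so it rode up. Back off and measure the shell angle.

carry_out --motion '[{"xyz": [0, 0, -0.03], "angular": [0, 0, 0]}, {"xyz": [0, 0, -0.07], "angular": [0, 0, 0]}, {"xyz": [0.03, -0.03, -0.1], "angular": [0, 0, 0]}, {"xyz": [0.07, -0.06, -0.1], "angular": [0, 0, 0]}, {"xyz": [0.1, -0.08, -0.1], "angular": [0, 0, 0]}, {"xyz": [0.1, -0.08, -0.1], "angular": [0, 0, 0]}]'

```text
clock: 17.1
position: [0.4723, 0.1453, 0.2981]
ee_rot: [0.75, 0.662, 0.001, 0.001]
ft_force: [-0.0, -0.3, 0.2]
grip_width: 0.002
grasp_force: 0.0
```

```bash
python3 st.py; cat > shell.py <<'E'
from h import *
import sys
def face(c,y,fish,x0=-.13,x1=.06,z0=.13,z1=.25,step=.001):
    Rz=R.from_euler("z",-7.5,degrees=True); seat=np.array([.572,.001,.14])
    xs=np.arange(x0,x1,step); zs=np.arange(z1,z0,-step)
    uv=np.array([[proj(c,seat+Rz.apply([x,y,z-.14]),fish) for x in xs] for z in zs],np.float32)
    return cv2.remap(c["img"],uv[...,0],uv[...,1],cv2.INTER_LINEAR),xs,zs
if __name__=="__main__":
    c=snap("wrist",sys.argv[1])
    g,xs,zs=face(c,.047,True); m=cv2.cvtColor(g,cv2.COLOR_RGB2GRAY)
    np.set_printoptions(linewidth=250)
    print("x(mm):",(xs[::5]*1000).round().astype(int))
    for i in range(0,len(zs),5): print(int(round(zs[i]*1000)),m[i,::5]) 
E
python3 shell.py w8
```

```text
station [-0.1177  0.1301  0.2981] force [-0.0352 -0.2584  0.1832] yaw 82.85067098778791 [0.7498 0.6616 0.001  0.0008] [ 0.6242  0.0985 -1.0627  1.6488  0.0878  1.4429 -0.5723]
x(mm): [-130 -125 -120 -115 -110 -105 -100  -95  -90  -85  -80  -75  -70  -65  -60  -55  -50  -45  -40  -35  -30  -25  -20  -15  -10   -5    0    5   10   15   20   25   30   35   40   45   50   55]
250 [ 28  34  94  92  34  31  28  29  27  32  32  28  30  36  35  34  86  37  42  41  42  31  31  30  34  31  31  31  51 157 152 153 152 155 154 153 157 150]
245 [ 29  32  72  94  32  29  29  33  31  34  30  29  33  38  37  35  36  43  44  42  32  32  31  28  32  32  34  31 149 152 155 153 154 157 155 156 154 151]
240 [ 28  33  41  36  35  30  27  27  31  31  31  29  28  33  35  36  29  42  40  33  33  33  31  31  33  34  28 130 157 154 155 156 155 150 149 152 151 158]
235 [ 30  30  30  33  36  29  29  29  29  29  29  30  34  34  36  32  34  43  35  30  33  34  30  34  34  32  97 146 155 155 151 148 153 152 156 151 149 151]
230 [ 31  29  31  34  29  28  29  29  30  29  27  29  35  31  31  32  40  38  32  31  32  33 
[... 2366 characters left out ...]
 67  39  76 127 157 168 131  35  39  38  45 101  55  58  54  56  53]
150 [ 87  88  33  22  88  89  68  31  29  58 127 104 105  79  93 118 132  71  22  23  27  27  34 101 111 152 166 160 107  39  40  39  44  87  57  57  55  53]
145 [ 87  88  34  28  87  86  70  32  34  55 153 107 104  94 103 102 130 131  18  17  27  27  37 103  88 137 159 169 127  37  40  40  47  69  68  56  52  50]
140 [ 86  86  37  24  87  88  74  29  33  54 160 104 104 102 103  82 133 129  26  22  25  32  32  63 100 120 154 185 153  90  33  31  39  43  93  59  53  54]
135 [ 86  88  36  24  87  89  70  28  30  60 158 100 107 105  94  69 147 130  71  23  22  23  26  59  86 102 157 184 189  81  40  22  28  45  43  94  66  50]
```

```bash
python3 - <<'E'
from shell import *
np.set_printoptions(linewidth=250)
c=snap("side","s8")
for nm in ("side0","s8"):
    g,xs,zs=face(load(nm),-.046,False,x0=-.10,x1=.05,z0=.13,z1=.25); v=g.max(2)
    print(nm,"dark x-range (mm) per z:")
    for i in range(0,len(zs),6):
        print(int(round(zs[i]*1000)),v[i,::6])
E
```

```text
side0 dark x-range (mm) per z:
250 [ 23  22  71  20  24  24  22 119 107  85 110 109 110 107 107  92 104  87  51  50  51  49  62  48  44  47]
244 [ 20  35  71  58  23  24  24  23 101 109 108 109 110 111 107 108  75  68  51  51  49  48  49  72  29  33]
238 [ 21  61  71  67  47  15  22  28  58  83 113 109 107 106 105 111 109  66  49  48  50  52  52  49  62  24]
232 [ 22  71  70  68  68  32  19  25  21  24  58 111 110 109 110 110 110 109  69  50  48  51  49  49  49  73]
226 [ 20  59  69  69  69  56  22  19  21  23  24  84 111 107 111 111 112 108 110  62  49  49  51  51  51  50]
220 [ 18  23  68  68  68  37  21  20  20  26  22  20 101 115 112 109 111 111 112 107  75  50  53  48  50  50]
214 [ 67  23  33  69  67  20  16  20  22  21  26  25  21 111 111 107 109 109 110 108 109  84  50  52  50  49]
208 [107  21  20  59  51  19  21  20  22  24  19  25  20  24 112 111 108 109 110 108 110 109  94  49  48  50]
202 [103  18  23  20  30  20  20  22  22  21  18  23  16  19  41 111 110 111 108 108 109 110 109 103  51  51]
196 [112  16  21  20  19  19  19  19  21  20  14  19  17  20  33 113 108 107 10
[... 2632 characters left out ...]
 25  55 119 118 118 120 119 116 117 118]
166 [221 221  84  90  33  20  17  21  23  19  25  52  58  70  82 105  23  24  87 117 114 114 116 116 117 115]
160 [219 221  80  84  83  19  18  19  22  19  18  42  51  67  69 109  77  23  23 101 118 118 118 114 115 117]
154 [214 193  84  85  84  46  18  19  18  21  22  24  23  57  65  75 143  49  26  27 119 136 127 117 118 115]
148 [107 100  86 102  88  90  25  17  21  34  22  21  11  32  69  83  88 143  33  26  36  93  89 108 134 119]
142 [110  98  54  87  85  85  83  17  19  16  19  19  22  21  49  73  83 126 134  27  24  41  78  80  82  94]
136 [ 96  75  45  85  99  84  87  49  19  18  20  20  18  32  51  56  81 136 150  95  20  35  80  83  81  85]
```

Compared with the first side view, the end face has moved about 5 mm further shut: the shell is now near 1.15. The finger had then pressed straight through the hinge. Push again, purely horizontally.

carry_out --motion '[{"xyz": [-0.04, 0.012, 0], "angular": [0, 0, 0]}, {"xyz": [-0.08, 0.025, 0], "angular": [0, 0, 0]}, {"xyz": [-0.103, 0.033, 0], "angular": [0, 0, 0]}, {"xyz": [-0.103, 0.033, 0.03], "angular": [0, 0, 0]}, {"xyz": [-0.103, 0.033, 0.07], "angular": [0, 0, 0]}, {"xyz": [-0.103, 0.033, 0.1], "angular": [0, 0, 0]}, {"xyz": [-0.103, 0.033, 0.101], "angular": [0, 0, 0]}, {"xyz": [-0.103, 0.043, 0.101], "angular": [0, 0, 0]}, {"xyz": [-0.103, 0.053, 0.101], "angular": [0, 0, 0]}, {"xyz": [-0.103, 0.063, 0.101], "angular": [0, 0, 0]}, {"xyz": [-0.103, 0.069, 0.101], "angular": [0, 0, 0]}]'

```text
clock: 18.3
position: [0.5309, 0.0282, 0.1961]
ee_rot: [0.753, 0.658, 0.001, 0.0]
ft_force: [-0.2, 0.6, -0.8]
grip_width: 0.002
grasp_force: 0.0
```

carry_out --motion '[{"xyz": [0, 0.006, 0], "angular": [0, 0, 0]}, {"xyz": [0, 0.012, 0], "angular": [0, 0, 0]}, {"xyz": [0, 0.018, 0], "angular": [0, 0, 0]}]'

```text
clock: 18.6
position: [0.5472, 0.0261, 0.1952]
ee_rot: [0.752, 0.659, -0.0, -0.0]
ft_force: [-1.3, -0.4, 0.1]
grip_width: 0.004
grasp_force: 0.6
```

```bash
python3 st.py
```

```text
station [-0.0279  0.0217  0.1952] force [-1.3175 -0.3727  0.1303] yaw 82.39534530672388 [ 0.7524  0.6587 -0.0002 -0.0001] [ 0.6558  0.3155 -0.9301  1.6786  0.2626  1.2806 -0.4595]
```

carry_out --motion '[{"xyz": [0.002, 0.005, 0], "angular": [0, 0, 0]}, {"xyz": [0.004, 0.01, 0], "angular": [0, 0, 0]}, {"xyz": [0.004, 0.015, 0], "angular": [0, 0, 0]}, {"xyz": [0.004, 0.02, 0], "angular": [0, 0, 0]}]'

```text
clock: 19.0
position: [0.5677, 0.0276, 0.1953]
ee_rot: [0.752, 0.659, 0.0, 0.0]
ft_force: [-2.0, 0.1, 1.3]
grip_width: 0.003
grasp_force: 0.4
```

carry_out --motion '[{"xyz": [0, 0.004, 0.001], "angular": [0, 0, 0]}, {"xyz": [0, 0.008, 0.003], "angular": [0, 0, 0]}, {"xyz": [0, 0.012, 0.005], "angular": [0, 0, 0]}, {"xyz": [0, 0.015, 0.008], "angular": [0, 0, 0]}]'

```text
clock: 19.4
position: [0.5827, 0.0253, 0.1872]
ee_rot: [0.753, 0.659, 0.0, 0.0]
ft_force: [0.5, 0.1, 2.2]
grip_width: -0.003
grasp_force: 0.7
```

```bash
python3 st.py
```

```text
station [0.0074 0.0255 0.1872] force [0.4819 0.1306 2.1862] yaw 82.37307369718046 [0.7526 0.6585 0.0002 0.0002] [ 0.5941  0.4056 -0.8999  1.5991  0.3271  1.2957 -0.4891]
```

carry_out --motion '[{"xyz": [0, 0.002, 0.004], "angular": [0, 0, 0]}, {"xyz": [0, 0.004, 0.008], "angular": [0, 0, 0]}, {"xyz": [0, 0.006, 0.012], "angular": [0, 0, 0]}, {"xyz": [0, 0.007, 0.016], "angular": [0, 0, 0]}, {"xyz": [0, 0.007, 0.018], "angular": [0, 0, 0]}, {"xyz": [0, 0.007, 0.018], "angular": [0, 0, 0]}]'

```text
clock: 20.0
position: [0.5887, 0.0245, 0.1687]
ee_rot: [0.752, 0.659, -0.0, -0.0]
ft_force: [-0.2, 0.6, -0.5]
grip_width: -0.003
grasp_force: 0.0
```

carry_out --motion '[{"xyz": [0, 0, 0.001], "angular": [0, 0, 0]}, {"xyz": [0, 0, 0.002], "angular": [0, 0, 0]}, {"xyz": [0, 0, 0.002], "angular": [0, 0, 0]}]'

```text
clock: 20.3
position: [0.589, 0.0245, 0.1681]
ee_rot: [0.752, 0.659, -0.0, 0.0]
ft_force: [-3.2, -1.2, 7.6]
grip_width: -0.002
grasp_force: 3.9
```

carry_out --motion '[{"xyz": [0, 0, 0.001], "angular": [0, 0, 0]}, {"xyz": [0, 0, 0.002], "angular": [0, 0, 0]}, {"xyz": [0, 0, 0.002], "angular": [0, 0, 0]}]'

```text
clock: 20.6
position: [0.5892, 0.0245, 0.1678]
ee_rot: [0.753, 0.659, -0.0, 0.001]
ft_force: [-9.3, -2.6, 23.5]
grip_width: 0.002
grasp_force: 11.4
```

Shell is shut: the finger stops solid at 168 mm, the shut height. Now the latch, measured at about 1.06 rad, so sticking out and down; go round in front of it.

carry_out --motion '[{"xyz": [0, 0, -0.02], "angular": [0, 0, 0]}, {"xyz": [0, 0, -0.06], "angular": [0, 0, 0]}, {"xyz": [-0.01, 0.04, -0.06], "angular": [0, 0, 0]}, {"xyz": [-0.021, 0.083, -0.06], "angular": [0, 0, 0]}, {"xyz": [-0.021, 0.083, -0.06], "angular": [0, 0, 0]}, {"xyz": [-0.021, 0.083, -0.02], "angular": [0, 0, 0]}, {"xyz": [-0.021, 0.083, 0.02], "angular": [0, 0, 0]}, {"xyz": [-0.021, 0.083, 0.044], "angular": [0, 0, 0]}, {"xyz": [-0.021, 0.083, 0.044], "angular": [0, 0, 0]}]'

```text
clock: 21.5
position: [0.6662, -0.0077, 0.1173]
ee_rot: [0.752, 0.659, -0.002, -0.002]
ft_force: [-0.5, 0.4, -0.6]
grip_width: -0.003
grasp_force: 0.0
```

```bash
python3 st.py; python3 - <<'E'
from shell import *
np.set_printoptions(linewidth=250)
c=snap("side","s9")
g,xs,zs=face(c,-.046,False,x0=-.06,x1=.06,z0=.10,z1=.20); v=g.max(2)
print((xs[::6]*1000).round().astype(int))
for i in range(0,len(zs),6): print(int(round(zs[i]*1000)),v[i,::6])
E
```

```text
station [0.0945 0.0037 0.1173] force [-0.4762  0.4461 -0.5803] yaw 82.40517160969004 [ 0.7524  0.6587 -0.0025 -0.0021] [ 0.499   0.6415 -0.8094  1.4344  0.4691  1.2721 -0.4837]
[-60 -54 -48 -42 -36 -30 -24 -18 -12  -6   0   6  12  18  24  30  36  42  48  54]
200 [ 21  28  24  24  21  23  23  24  25  24  57 122 123 118  21  25  23  52  35  56]
194 [ 23  21  26  20  24  23  25  23  23  18  17  78 123 116  19  20  23  73  57  56]
188 [ 17  22  23  25  24  21  26  23  21  20  16  18  89 123  67  21  24  65  48  64]
182 [103  19  18  23  27  23  24  29  22  17  21  20  16 116 126  40  21  67  49  62]
176 [128  30  21  16  26  23  24  25  18  18  21  19  21  17 111 106  41  72  52  76]
170 [ 56 113  19  22  19  22  21  23  18  21  18  22  23  19  22 106 106  76  67  86]
164 [ 18  96 105  19  20  17  17  24  22  23  21  20  20  18  19 109 104 104 108 105]
158 [ 17  29 124  54  21  21  19  46  55  59  53  49  11  16  20 107 110 104 105 104]
152 [ 15  19  59  73  17  19  18  50  55  67  65  55  47  21  22 111 127 111 107 106]
146 [ 17  19  19  39  19  19  19  54  66  73  71  58  45  19  21  70  79  96 117 103]
140 [ 39  20  22  19  19  22  20  42  61  69  74  69  39  17  19  78  81  81  85 104]
134 [91 23 14 19 19 20 23 46 52 65 72 73 68 22 19 73 78 82 81 83]
128 [97 72 19 19 20 20 17 19 50 49 68 72 73 62 21 70 81 80 81 82]
122 [88 96 31 21 19 20 18 16 19 27 47 71 74 70 54 69 81 79 80 83]
116 [149  92  87  18  17  19  21  22  17  17  17  57  69  74  70  61  77  82  81  84]
110 [90 93 95 24 19 21 19 22 20 19 18 20 66 71 70 70 68 76 81 82]
104 [87 94 93 19 21 15 23 19 18 18 19 17 33 67 74 74 68 72 78 80]
```

The side view confirms the end face is closed (dark from −30 to 28 mm). Fold the latch.

carry_out --motion '[{"xyz": [0, -0.01, 0], "angular": [0, 0, 0]}, {"xyz": [0, -0.018, 0], "angular": [0, 0, 0]}, {"xyz": [0, -0.025, 0], "angular": [0, 0, 0]}, {"xyz": [0, -0.031, 0], "angular": [0, 0, 0]}, {"xyz": [0, -0.037, 0], "angular": [0, 0, 0]}, {"xyz": [0, -0.04, 0], "angular": [0, 0, 0]}, {"xyz": [0, -0.04, 0], "angular": [0, 0, 0]}]'

```text
clock: 22.25
position: [0.6306, -0.0023, 0.1234]
ee_rot: [0.753, 0.658, 0.002, 0.002]
ft_force: [3.7, -0.4, 7.2]
grip_width: 0.004
grasp_force: 1.3
```

carry_out --motion '[{"xyz": [0, -0.002, 0], "angular": [0, 0, 0]}, {"xyz": [0, -0.004, 0], "angular": [0, 0, 0]}, {"xyz": [0, -0.004, 0], "angular": [0, 0, 0]}]'

```text
clock: 22.55
position: [0.6289, -0.0022, 0.1243]
ee_rot: [0.753, 0.658, 0.004, 0.003]
ft_force: [14.1, -2.3, 6.0]
grip_width: -0.0
grasp_force: 6.7
```

```bash
python3 st.py
```

```text
station [0.0568 0.0043 0.1243] force [14.0722 -2.2685  6.0124] yaw 82.2982827903735 [0.753  0.658  0.0038 0.0034] [ 0.5564  0.5522 -0.844   1.5534  0.4329  1.2211 -0.4945]
```

Probably the finger links met the shell's top edge (force also upward). Back off, raise and press again at mid-latch height.

carry_out --motion '[{"xyz": [0, 0.015, 0], "angular": [0, 0, 0]}, {"xyz": [0, 0.015, -0.018], "angular": [0, 0, 0]}, {"xyz": [0, 0.015, -0.022], "angular": [0, 0, 0]}, {"xyz": [0, 0.01, -0.022], "angular": [0, 0, 0]}, {"xyz": [0, 0.004, -0.022], "angular": [0, 0, 0]}, {"xyz": [0, 0, -0.022], "angular": [0, 0, 0]}, {"xyz": [0, 0, -0.022], "angular": [0, 0, 0]}]'

```text
clock: 23.25
position: [0.6245, -0.0016, 0.1433]
ee_rot: [0.752, 0.659, -0.0, 0.0]
ft_force: [-0.4, 0.5, 1.0]
grip_width: -0.005
grasp_force: 0.0
```

```bash
python3 st.py
```

```text
station [0.0524 0.0043 0.1433] force [-0.4463  0.5375  1.0433] yaw 82.38887461057013 [ 0.7525  0.6586 -0.      0.0003] [ 0.5625  0.5329 -0.8541  1.5371  0.4145  1.2612 -0.4831]
```

carry_out --motion '[{"xyz": [0, -0.002, 0.003], "angular": [0, 0, 0]}, {"xyz": [0, -0.004, 0.003], "angular": [0, 0, 0]}, {"xyz": [0, -0.004, 0.003], "angular": [0, 0, 0]}]'

```text
clock: 23.55
position: [0.6239, -0.0015, 0.1416]
ee_rot: [0.753, 0.658, 0.003, 0.002]
ft_force: [12.6, -1.3, 0.8]
grip_width: -0.002
grasp_force: 6.6
```

```bash
python3 st.py
```

```text
station [0.0518 0.0043 0.1416] force [12.6407 -1.3296  0.7876] yaw 82.31926523751558 [0.7529 0.6582 0.0028 0.0023] [ 0.5667  0.5284 -0.8553  1.547   0.4143  1.2487 -0.485 ]
```

carry_out --motion '[{"xyz": [0, 0.02, 0], "angular": [0, 0, 0]}, {"xyz": [0, 0.06, -0.02], "angular": [0, 0, 0]}, {"xyz": [-0.015, 0.1, -0.05], "angular": [0, 0, 0]}, {"xyz": [-0.015, 0.113, -0.06], "angular": [0, 0, 0]}, {"xyz": [-0.015, 0.113, -0.06], "angular": [0, 0, 0]}]'

```text
clock: 24.05
position: [0.7327, -0.0313, 0.2008]
ee_rot: [0.753, 0.658, 0.001, 0.0]
ft_force: [0.3, 1.2, -0.1]
grip_width: -0.003
grasp_force: 0.0
```

```bash
python3 st.py; python3 - <<'E'
from h import *
np.set_printoptions(linewidth=250)
c=snap("wrist","w10"); Rz=R.from_euler("z",-7.5,degrees=True); seat=np.array([.572,.001,.14]); g=cv2.cvtColor(c["img"],cv2.COLOR_RGB2GRAY)
E=np.array(c["extrinsics"]); print("cam station",Rz.inv().apply(E[:3,3]-seat))
P=lambda x,y,z:proj(c,seat+Rz.apply([x,y,z-.14]),True)
print("latch px",P(.038,0,.154),P(.038,0,.119))
def val(x,y,z):
    u,v=P(x,y,z).round().astype(int); return g[v,u] if 0<=u<640 and 0<=v<400 else 0
ys=np.arange(-.028,.029,.004); print("front plane x=.038; y mm",(ys*1000).astype(int))
for z in np.arange(.174,.095,-.004): print(int(z*1000+.5),np.array([val(.038,y,z) for y in ys]))
E
```

```text
station [ 0.1636 -0.0111  0.2008] force [ 0.255   1.159  -0.1078] yaw 82.29059931674198 [0.753  0.658  0.0009 0.0002] [ 0.4289  0.711  -0.7904  1.1259  0.4839  1.4807 -0.4054]
cam station [0.16356595 0.06073936 0.20308343]
latch px [141.35504621 206.50878398] [162.38139088 193.54392463]
front plane x=.038; y mm [-28 -24 -20 -16 -12  -8  -4   0   4   8  12  15  20  24  28]
174 [21 19 23 29 13 27 23 20 24 25 30 25 23 17 20]
170 [26 26 24 26 22 10 19 24 18 23 25 18 26 21 16]
166 [ 18  20  28  19  51 165  22  16  17  24  18 211  18  21  16]
162 [ 22  30  17  20 173 144 195 186 178 161 138 220  20  21  22]
158 [ 21  20  21  15  84 171 181 185 190 198 203  91  12  23  24]
154 [ 22  23  19  22  86 104 116 123  93 105 112  89  19  19  21]
150 [32 30 31 23 26 86 86 83 79 87 64 20 39 32 26]
146 [20 16 22 21 22 85 86 83 85 86 60 19 22 25 20]
142 [19 26 26 24 22 83 88 79 81 85 52 23 24 13 21]
138 [17 24 21 25 23 86 84 84 83 87 49 16 20 17 21]
134 [ 22  29  22  19  20  83  85  82  81  87 104  35  18  21  21]
130 [ 24  26  20  21  18  80  86  83  82  87 111  19  17  23  13]
126 [19 22 15 21 15 85 82 82 83 86 68 24 52 37 17]
122 [ 24 180 139  20  25  82  81  78  79  86  77 133  99 131 108]
118 [152 180 153  19  24 179 192 195 170 191 117 113 138 105 123]
114 [174 176 149  24  17 129  90 117 134 113  83  88  86  88  87]
110 [178 111  99  12  20  13  23  14  21  62  85  86  88  85  87]
106 [178 150  34 132 142 142 144 140 141 131 145 122 143 130 139]
102 [165 135  71 143 142 142 141 139 140 141 138 140 139 141 138]
98 [ 84  79 142 138 140 140 138 138 139 139 138 139 138 138 136]
```

The front-plane scan shows the latch lying straight down the front face (y −10..12 mm, down to about 118 mm). One last check that nothing else moved, then hand in.

```bash
python3 - <<'E'
from h import *
a=load("s6"); b=snap("side","s11")
for c in(load("side0"),a,b):
    h=cv2.cvtColor(c["img"],cv2.COLOR_RGB2HSV); m=((h[...,0]>8)&(h[...,0]<30)&(h[...,1]>150)&(h[...,2]>60)).astype(np.uint8)
    n,l,st,ce=cv2.connectedComponentsWithStats(m); print([ce[i].round(1).tolist() for i in range(1,n) if st[i,4]>40])
E
```

```text
[[195.8, 93.6], [247.7, 150.0], [267.6, 167.2], [451.6, 213.7], [297.3, 268.0], [258.0, 264.3]]
[[196.0, 93.7], [247.8, 149.9], [83.1, 183.8], [451.8, 213.7], [297.3, 268.5], [258.1, 264.3], [404.1, 282.3]]
[[247.7, 150.0], [451.5, 213.8], [297.3, 269.7], [258.1, 264.3], [404.2, 282.0]]
```

```bash
python3 -c "
from workcell import *
print(hand_in())"
```

```text
the job is handed in; nothing more can be done
None
```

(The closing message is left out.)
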